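Close the damp box with its tongued lid board

ROBOT

A 6-joint arm with a two-finger parallel gripper is mounted at the origin on the work surface. World frame = base frame: x ahead of the robot, y to its left, z up, the work surface at z = 0. Lengths are in m, angles in rad, forces in N, time in s.
With the tool pointing down it reaches from about 0.25 to 0.725 m from the base axis. Payload 4 kg.
Tool frame: the origin (TCP) lies midway between the tips of the shut fingers; the grasp point (between the pads) lies 19 mm behind it (bot.grasp_offset is the distance from the TCP to the grasp point, in m); z points along the fingers, y is the direction in which the jaws open and shut (so a half turn about z gives the same grasp; the last joint's range is limited). The gripper opens to 85 mm and grips with 20 to 120 N. Pads are 22 mm wide; open, the fingers measure 114 mm over their backs; the gripper's body (76 mm by 85 mm) begins 54 mm behind the grasp point. The pads swing forward as they close: fully open they stand 13 mm farther back than shut.
Start: joints at [-1.247, 0.241, 0.005, 1.335, 0, 1.571], TCP at [0.159, -0.474, 0.231] pointing down, gripper open.
Joint ranges: [-2.72, 2.72], [-1.05, 1.87], [-1.09, 1.28], [-1.99, 2.15], [-1.42, 1.44], [-3.14, 3.14]. Speed limits (rad/s): [2.79, 2.79, 3.14, 3.14, 3.14, 3.14].

INTERFACE

Orientations are given as a unit quaternion [x, y, z, w].
In Python, from workcell import sensors, optics, bot gives the robot as it stands.
- The arm moves only by the tool apply_moves, never from a script. Its argument "plan" is one flat list of numbers, 6 for each row, row after row: the shift along the tool's x, y, z in m, then the turn, a rotation vector about the tool's x, y, z in rad. In form: [tx, ty, tz, ax, ay, az, tx, ty, tz, ax, ay, az, ...]. A call has 1 to 12 rows; each row is the pose to reach, as a shift and turn from the pose commanded when the call began, along the tool's axes at that moment; what a row does not reach only later rows make up. A row lasts 1/12 s, in which the tool goes at most 41.7 mm and 7.16 degrees, less where a joint would pass 70% of its speed; a pose out of reach is approached as far as the arm can. A call with a gripper value outside its range is refused whole. "grip" is the finger opening in m, from 0 to 0.0854, set as the call begins (left out, the last holds). The fingers move at their own pace and stop on an object; the grip force is fixed at half the most. Time passes only in rows, so rows that repeat a pose let the fingers close. It gives the time, the measured TCP pose, the force and the opening at its end, in the units of the state.
- sensors.get_obs(): the state, without advancing time (a new reading comes with each control period).
- optics.camera(name): name is "scene" or "side" or "wrist"; returns a dict with "pixels" (420x560x3 uint8, red, green, blue), "fx", "fy", "cx", "cy" (pixels), "k1" (the pictures are not rectified: a ray, as slopes to the right and down, at radius r is drawn at 1 + k1 r^2 times it, then the intrinsics apply), "pose" (4x4, takes a point from camera to world coordinates); the wrist camera has in their place "tool_from_camera" (4x4, takes a point from camera to tool coordinates, whose origin is the TCP and whose axes are the flange's). Camera axes: x right, y up, looking along -z (the intrinsics and any distortion apply to the point x, -y, -z); pixel columns grow to the right and rows downward; lengths in m; the calibration is good to about 2 mm. A picture is of the moment at which its call begins: read the wrist's pose just before it. There is no depth.
- bot.job_done(): hands the job in, once; it reports no verdict.
The state is a dict: "clock": time; "joint_pos": joint angles; "joint_vel": joint speeds; "tau": joint torques, N m; "eef_pos": TCP position; "tool_rot": TCP orientation; "ft_force": force on the tool from outside, world axes, zero at the start; "ft_torque": the same for the moment, N m; "grip_width": finger opening in m.
Only numpy, scipy, OpenCV 4.12 (cv2) and the standard library are available. Lean on these libraries where they do the work, as an engineer would, in place of code of your own. Each camera call takes 0.05 s, during which the arm holds its last target.

TASK

Close the damp box over the drying cups: pick up the loose lid board by its batten, hold it with its free edge raised and angle its tongue into the groove of the lid half that is clamped on the box, and ease it in until the two boards meet. Then, keeping it up against the joint, lower it flat so that its underside drops over the locking bead and the lid is flush, and let go. Work gently and by feel, bearing on the box with no more than 25 N, and leave the pots and tools where they are.

Things in the scene. Friction and masses are not known exactly. Their poses are not given: they have to be found in the camera images.
- lid_mark (a point): Damp box, plywood, fixed, 220 (x) by 324 (y) by 125 mm high; its +y part is covered by a grooved lid half 20 mm thick, the rest is open. Two thumb screws in slots clamp that lid: its edge, groove, lip and bead stand 0 to 24 mm beyond (+y) this point, the foremost the edge can be set, level with the lid's top; feel or look for the edge. Axes: x along the edge, +y into the lid half, z up.
- damp_box: The box; origin on the table, 64.5 mm (-y) from the lid mark and 125 mm below it; same axes. Groove in the lid half's edge: full width, 15 mm deep (+y), from 6 to 18.5 mm below its top. Its lower lip, level with the side walls' tops (20 mm below the lid's top), reaches 45 mm out (-y) under the opening and carries the locking bead: along x, 6 mm wide, 3.5 mm high, its middle 36 mm before the edge.
- end_wall (a point): Middle of the top of the box's end wall opposite the groove, at its inner face: 134.5 mm (-y) from the lid mark, 20 mm below it; wall 15 mm thick, with a 20 mm ledge inside. The lid board's free end rests there, its sides on the 15 mm side walls of the same height. Axes of the box.
- board_grip (a point): Loose lid board, light wood, 220 (x) by 150 (y) by 20 mm, 0.3 to 0.6 kg, lying flat, top up. Point: centre of the wooden batten on its middle, 110 long (y), 22 wide (x), 38 mm high; 19 mm above the top face, 39 mm above the underside. Axes of the board: x along the tongue, +y to the tongue, z out of the top. Grip the batten across x.
- board_shoulder (a point): Board: middle of the upper shoulder edge over the tongue, on the top face, 75 mm (+y) from the batten's middle. When home it meets the lid half's edge. Under the tongue the board's lowest 7 mm are set back 8 mm. The locking channel in the underside runs along x, 7 mm deep, from 31 to 42 mm behind the shoulder: it takes the bead, with 2 mm to spare, only if the shoulder is home.
- tongue_tip (a point): Board: middle of the tongue's front face. Tongue 220 mm long, stands 11 mm beyond the shoulder (+y), 5 mm thick, 7 to 12 mm above the underside (centre 10.5 mm below the top face). Tilted 25 to 28 deg (free edge up) the board clears the bead and the tongue goes in under the upper lip until the shoulder's upper edge meets the lid half's edge; then it turns down about that edge.
- board_edge (a point): Board: middle of the upper free edge opposite the tongue, 75 mm (-y) from the batten's middle, on the top face. Axes of the board.
- board: The loose lid board; origin at the middle of its underside (batten centre 39 mm above). Axes of the board.
- cup0: Unfired clay cup, 62 mm wide, 56 mm high, standing in the box under the opening; origin at the middle of its foot.
- cup1: The other such cup in the box.
- loop_tool: Trimming tool 160 mm long lying on the fixed lid; origin at its middle, underside.
- jar: White glaze jar, 68 mm wide, 85 mm high, far side of the table; origin under its middle.
- bowl: Blue bowl, 130 mm wide, 55 mm high, far side; origin under its middle.
- mug: Clay mug, 76 mm wide, 85 mm high, far side; origin under its middle.
- wood_knife: Flat wooden modelling knife, 190 mm long, on the right side of the table; origin at its middle, underside.
- rib: Flat wooden throwing rib, 100 by 50 by 6 mm, on the right side of the table; origin at its middle, underside.

How it is judged:
By the outcome, as a careful person would: the job done as asked, in the order asked, and still so for the second after the job is handed in, with the robot touching nothing.
It also fails if it takes over 61 s, if anything falls off the work surface, if the arm or the gripper's body presses on something with over 40 N, if the wrist force passes 120 N, or if a joint passes its speed limit or range.

## Working session

There is one attempt and no reset: what is moved stays moved. The work goes in short steps, Python scripts to look and compute and a tool call to move; the robot and the scene stay as the last step left them, time stands still between calls to the robot, and variables do not carry over. Pictures are saved under pics/ and viewed, and the job is handed in when it is done.

Besides the shell and the picture viewer there is one more tool, called after "Call:" as name(argument=value, ...) on one line, values as JSON. apply_moves: Moves the arm, as the interface text tells. Its arguments: {"type":"object","properties":{"plan":{"type":"array","items":{"type":"number"}},"grip":{"type":"number"}},"required":["plan"]}

```bash
ls; mkdir -p pics; python3 - <<'E'
from workcell import sensors, optics, bot
import cv2,numpy as np
o=sensors.get_obs()
for k,v in o.items(): print(k,np.round(v,4))
print(bot.grasp_offset)
for n in ["scene","side","wrist"]:
    c=optics.camera(n)
    cv2.imwrite(f"pics/{n}0.png",c["pixels"][:,:,::-1])
    print(n,{k:np.round(v,4).tolist() for k,v in c.items() if k!="pixels"})
E
```

```text
pics
clock 0.0
joint_pos [-1.247   0.2414  0.0037  1.3352 -0.      1.5708]
joint_vel [ 0.0002  0.0014 -0.0018 -0.0011  0.0008 -0.0002]
tau [ 1.30000e-03 -3.72320e+01  2.52407e+01  1.69000e-02 -0.00000e+00
 -0.00000e+00]
eef_pos [ 0.1589 -0.4734  0.2304]
tool_rot [ 9.869e-01  1.612e-01 -2.000e-04 -1.100e-03]
ft_force [-0.2136  0.113   0.3318]
ft_torque [-0.0117 -0.0472 -0.044 ]
grip_width 0.0854
0.0187
scene {'fx': 480.9845, 'fy': 480.9845, 'cx': 274.999, 'cy': 211.1414, 'k1': 0.0114, 'pose': [[0.4964, -0.7429, 0.4491, 1.1343], [0.8681, 0.4261, -0.2546, -0.37], [-0.0022, 0.5162, 0.8564, 1.0985], [0.0, 0.0, 0.0, 1.0]]}
side {'fx': 505.2533, 'fy': 505.2533, 'cx': 287.3122, 'cy': 205.0189, 'k1': 0.0486, 'pose': [[-0.9853, 0.1113, -0.1297, 0.4678], [-0.1706, -0.6871, 0.7063, 0.762], [-0.0105, 0.718, 0.696, 0.9476], [0.0, 0.0, 0.0, 1.0]]}
wrist {'fx': 331.9322, 'fy': 331.9322, 'cx': 280.4452, 'cy': 208.368, 'k1': -0.0599, 'tool_from_camera': [[0.0004, 0.9642, 0.2652, 0.0665], [1.0, -0.0004, -0.0002, 0.0], [-0.0001, 0.2652, -0.9642, -0.1422], [0.0, 0.0, 0.0, 1.0]]}
```

View pics/scene0.png

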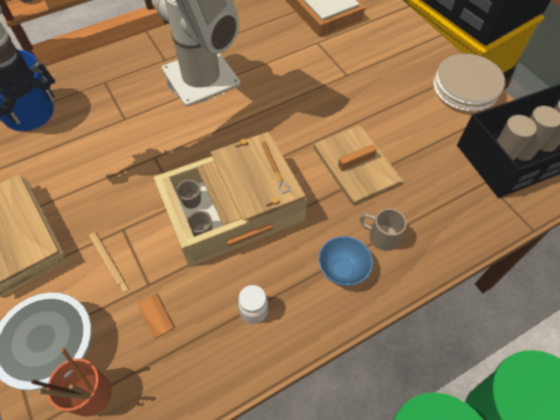

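View pics/side0.png

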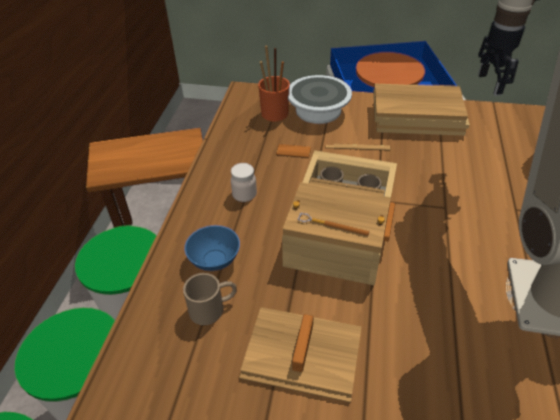

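View pics/wrist0.png

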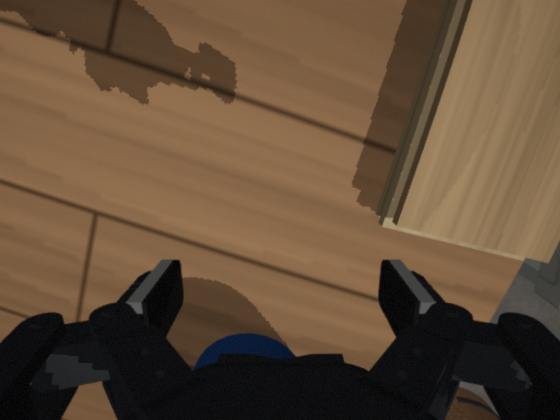

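```bash
python3 - <<'E'
import cv2,numpy as np
a=cv2.imread("pics/scene0.png");b=cv2.imread("pics/side0.png")
cv2.imwrite("pics/s_crop.png",cv2.resize(a[120:270,145:415],None,fx=2.96,fy=2.96,interpolation=cv2.INTER_CUBIC))
cv2.imwrite("pics/d_crop.png",cv2.resize(b[300:400,230:370],None,fx=5,fy=5,interpolation=cv2.INTER_CUBIC))
cv2.imwrite("pics/d_crop2.png",cv2.resize(b[140:290,270:410],None,fx=4,fy=4,interpolation=cv2.INTER_CUBIC))
E
```

```text
(no output)
```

View pics/s_crop.png

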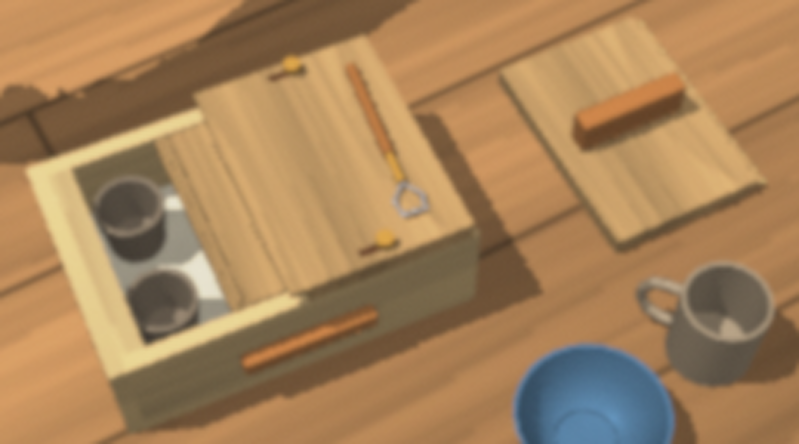

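View pics/d_crop.png

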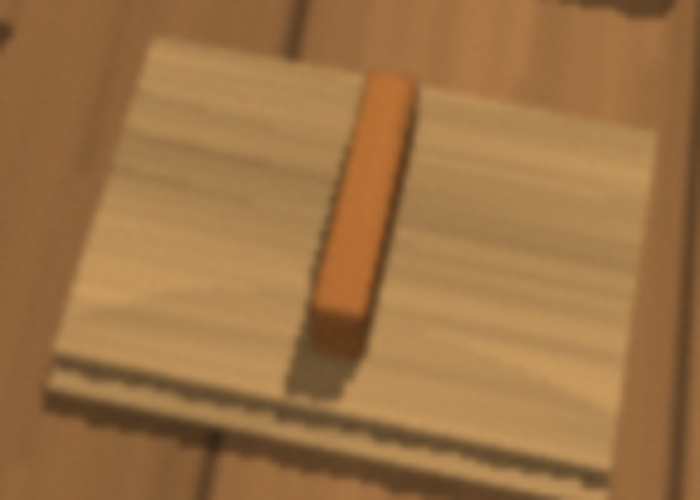

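View pics/d_crop2.png

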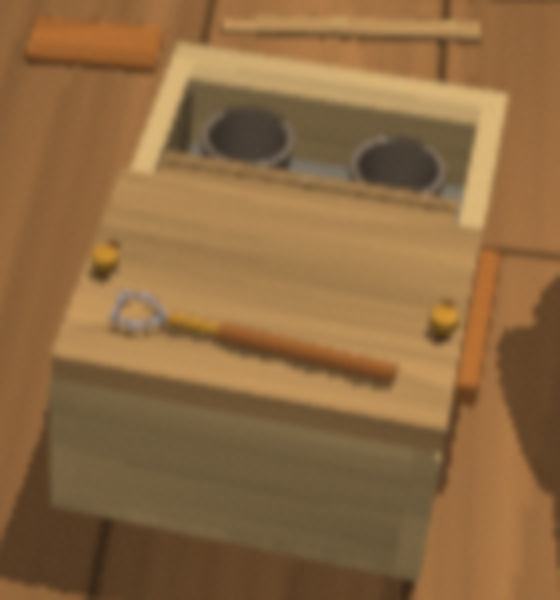

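```bash
cat > h.py <<'E'
import numpy as np, cv2
from scipy.spatial.transform import Rotation as R
from workcell import sensors, optics, bot
def T_tool():
    o=sensors.get_obs(); T=np.eye(4); T[:3,:3]=R.from_quat(o["tool_rot"]).as_matrix(); T[:3,3]=o["eef_pos"]; return T
def cam(name, save=None):
    T=T_tool(); c=optics.camera(name)
    c["W"]=c["pose"] if name!="wrist" else T@c["tool_from_camera"]
    c["W"]=np.array(c["W"])
    if save: cv2.imwrite(save,c["pixels"][:,:,::-1]); np.savez(save.replace(".png",".npz"),W=c["W"],i=np.array([c[k] for k in("fx","fy","cx","cy","k1")]))
    return c
def load(p):
    z=np.load(p.replace(".png",".npz")); i=z["i"]; return dict(W=z["W"],fx=i[0],fy=i[1],cx=i[2],cy=i[3],k1=i[4],pixels=cv2.imread(p)[:,:,::-1])
def ray(c,u,v):
    K=np.array([[c["fx"],0,c["cx"]],[0,c["fy"],c["cy"]],[0,0,1]],float)
    p=cv2.undistortPoints(np.array([[[u,v]]],float),K,np.array([c["k1"],0,0,0,0],float))[0,0]
    d=c["W"][:3,:3]@np.array([p[0],-p[1],-1]); return c["W"][:3,3],d/np.linalg.norm(d)
def onz(c,u,v,z):
    o,d=ray(c,u,v); return o+d*(z-o[2])/d[2]
def tri(obs):
    A=np.zeros((3,3));b=np.zeros(3)
    for c,u,v in obs:
        o,d=ray(c,u,v);P=np.eye(3)-np.outer(d,d);A+=P;b+=P@o
    x=np.linalg.solve(A,b)
    return x,[round(float(np.linalg.norm((np.eye(3)-np.outer(d,d))@(x-o))),4) for o,d in [ray(*q) for q in obs]]
def proj(c,P):
    q=c["W"][:3,:3].T@(np.asarray(P)-c["W"][:3,3]); x,y=q[0]/-q[2],-q[1]/-q[2]
    s=1+c["k1"]*(x*x+y*y); return np.array([c["cx"]+c["fx"]*x*s,c["cy"]+c["fy"]*y*s])
def mask_quad(c,lo,hi,roi):
    hsv=cv2.cvtColor(np.ascontiguousarray(c["pixels"]),cv2.COLOR_RGB2HSV); m=cv2.inRange(hsv,lo,hi)
    x0,y0,x1,y1=roi; mm=np.zeros_like(m); mm[y0:y1,x0:x1]=m[y0:y1,x0:x1]; return mm
E
python3 - <<'E'
from h import *
s=cam("scene","pics/scene1.png");d=cam("side","pics/side1.png")
# crops -> pixels: scene crop /2.96 +(145,120); side crop /5+(230,300); side crop2 /4+(270,140)
S=lambda u,v:(s,u/2.96+145,v/2.96+120); D=lambda u,v:(d,u/5+230,v/5+300); D2=lambda u,v:(d,u/4+270,v/4+140)
def pr(n,a,b):
    x,e=tri([a,b]); print(n,np.round(x,4),e)
pr("board far-y corner outer x",S(625,243),D(150,40)) 
pr("board -y corner near",S(502,75),D(655,130))
pr("board tongue corner far",S(762,185),D(55,355))
pr("batten -y end top",S(575,125),D(368,72))
pr("box free corner -x",S(30,170),D2(507,95))
pr("box free corner +x",S(112,375),D2(180,45))
pr("lid edge -x",S(197,100),D2(478,230))
pr("lid edge +x",S(300,293),D2(120,172))
pr("lid back -x",S(370,38),D2(445,430))
pr("lid back +x",S(477,232),D2(55,355))
E
```

```text
board far-y corner outer x [0.6476 0.1495 0.0195] [0.0037, 0.0037]
board -y corner near [0.4285 0.1575 0.0173] [0.0042, 0.0042]
board tongue corner far [0.6555 0.2966 0.0148] [0.0046, 0.0046]
batten -y end top [0.5425 0.1687 0.0542] [0.0035, 0.0035]
box free corner -x [ 0.3727 -0.2882  0.1041] [0.0032, 0.0032]
box free corner +x [ 0.5884 -0.3076  0.1049] [0.0021, 0.0021]
lid edge -x [ 0.3895 -0.1363  0.1223] [0.0033, 0.0033]
lid edge +x [ 0.606  -0.1506  0.1256] [0.0032, 0.0032]
lid back -x [0.4036 0.0264 0.1239] [0.0043, 0.0043]
lid back +x [0.6215 0.0023 0.1194] [0.0056, 0.0056]
```

```bash
cat >> h.py <<'E'
import json,os
def C(): 
    z=json.load(open("cmd.json")); T=np.eye(4); T[:3,:3]=R.from_quat(z[3:]).as_matrix(); T[:3,3]=z[:3]; return T
def setC(T): json.dump(T[:3,3].tolist()+R.from_matrix(T[:3,:3]).as_quat().tolist(),open("cmd.json","w"))
def sent(row): # update commanded pose by last row of a call
    T=C(); D=np.eye(4); D[:3,3]=row[:3]; D[:3,:3]=R.from_rotvec(row[3:]).as_matrix(); setC(T@D)
def tgt(p,yaw,tilt): # tool x along +y' of yawed frame, tool y along +x', z down; tilt = free edge up (deg)
    M=R.from_euler("z",yaw,degrees=True)*R.from_euler("x",-tilt,degrees=True)*R.from_matrix(np.array([[0,1,0],[1,0,0],[0,0,-1.]]))
    T=np.eye(4);T[:3,:3]=M.as_matrix();T[:3,3]=p;return T
def row(T):
    D=np.linalg.inv(C())@T; return np.r_[D[:3,3],R.from_matrix(D[:3,:3]).as_rotvec()]
E
python3 - <<'E'
from h import *
T=np.eye(4);T[:3,:3]=R.from_quat([0.9869,0.1613,0,0]).as_matrix();T[:3,3]=[.159,-.474,.231];setC(T)
print(np.round(row(tgt([.49,-.17,.27],-5,0)),3))
E
```

```text
[ 0.411 -0.183 -0.039  0.     0.    -1.16 ]
```

Call:
apply_moves(plan=[0.411,-0.183,-0.039,0,0,-1.16,0.411,-0.183,-0.039,0,0,-1.16,0.411,-0.183,-0.039,0,0,-1.16,0.411,-0.183,-0.039,0,0,-1.16,0.411,-0.183,-0.039,0,0,-1.16,0.411,-0.183,-0.039,0,0,-1.16,0.411,-0.183,-0.039,0,0,-1.16,0.411,-0.183,-0.039,0,0,-1.16,0.411,-0.183,-0.039,0,0,-1.16,0.411,-0.183,-0.039,0,0,-1.16,0.411,-0.183,-0.039,0,0,-1.16,0.411,-0.183,-0.039,0,0,-1.16])

```text
clock: 1.25
eef_pos: [0.4948, -0.1655, 0.2702]
tool_rot: [0.735, 0.678, 0.002, 0.0]
ft_force: [0.0, -1.2, 0.5]
grip_width: 0.0854
```

```bash
python3 - <<'E'
from h import *
sent([0.411,-0.183,-0.039,0,0,-1.16])
cam("wrist","pics/w1.png")
T=T_tool();print(T.round(4),sensors.get_obs()["clock"],np.round(row(T),4))
print(np.round(row(tgt([.55,.20,.23],-3,0)),3))
E
```

```text
[[ 8.140e-02  9.967e-01  2.000e-04  4.926e-01]
 [ 9.967e-01 -8.140e-02  2.000e-04 -1.674e-01]
 [ 2.000e-04  2.000e-04 -1.000e+00  2.700e-01]
 [ 0.000e+00  0.000e+00  0.000e+00  1.000e+00]] 1.3 [ 0.0025  0.002   0.     -0.0002  0.0002 -0.0053]
[ 0.373  0.027  0.04   0.     0.    -0.034]
```

View pics/w1.png

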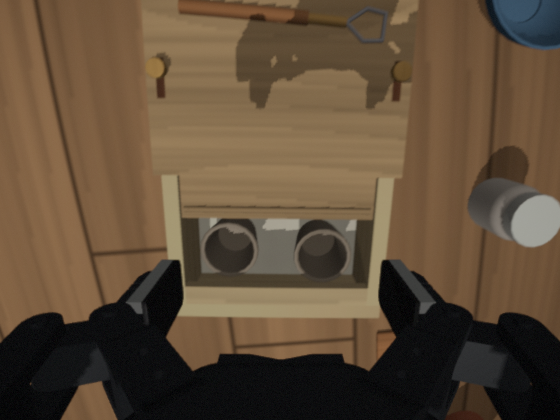

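```bash
python3 - <<'E'
from h import *
c=cam("wrist","pics/w2.png")
T=T_tool();print(T[:3,3].round(4),np.round(row(T),4))
cv2.imwrite("pics/w2c.png",cv2.resize(c["pixels"][150:330,130:430,::-1],None,fx=2.66,fy=2.66,interpolation=cv2.INTER_CUBIC))
E
```

```text
[ 0.4911 -0.1686  0.2698] [ 0.0011  0.0007  0.0002  0.001  -0.0001 -0.0029]
```

View pics/w2c.png

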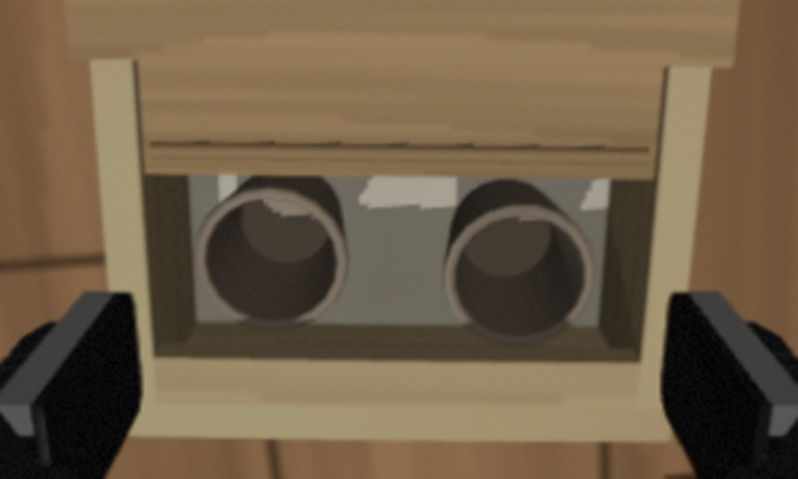

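Call:
apply_moves(plan=[0.373,0.027,0.04,0,0,-0.034,0.373,0.027,0.04,0,0,-0.034,0.373,0.027,0.04,0,0,-0.034,0.373,0.027,0.04,0,0,-0.034,0.373,0.027,0.04,0,0,-0.034,0.373,0.027,0.04,0,0,-0.034,0.373,0.027,0.04,0,0,-0.034,0.373,0.027,0.04,0,0,-0.034,0.373,0.027,0.04,0,0,-0.034,0.373,0.027,0.04,0,0,-0.034,0.373,0.027,0.04,0,0,-0.034,0.373,0.027,0.04,0,0,-0.034])

```text
clock: 2.35
eef_pos: [0.5495, 0.198, 0.23]
tool_rot: [0.726, 0.688, -0.001, 0.0]
ft_force: [-0.0, -0.0, 1.1]
grip_width: 0.0857
```

```bash
python3 - <<'E'
from h import *
sent([0.373,0.027,0.04,0,0,-0.034])
cam("wrist")
c=cam("wrist","pics/w3.png")
T=T_tool();print(T[:3,3].round(4),np.round(row(T),4))
E
```

```text
[0.5498 0.1973 0.2306] [-0.0023  0.0004 -0.0006  0.     -0.0005  0.0031]
```

View pics/w3.png

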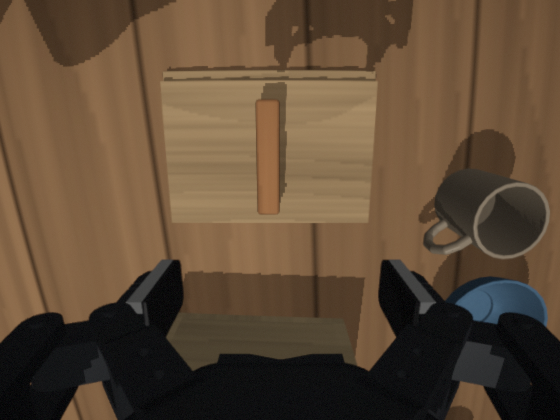

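```bash
python3 - <<'E'
from h import *
c=load("pics/w3.png"); s=load("pics/scene1.png"); d=load("pics/side1.png")
hsv=cv2.cvtColor(np.ascontiguousarray(c["pixels"]),cv2.COLOR_RGB2HSV)
for p in [(268,150),(210,150),(272,212),(100,150),(287,150)]: print(p,hsv[p[1],p[0]],c["pixels"][p[1],p[0]])
m=np.zeros(hsv.shape[:2],np.uint8); m[85:235,240:300]=cv2.inRange(hsv[85:235,240:300],(5,135,110),(13,255,255))
cs,_=cv2.findContours(m,0,1);k=max(cs,key=cv2.contourArea);r=cv2.minAreaRect(k);print(r);B=cv2.boxPoints(r)
for z in(.058,):
  P=np.array([onz(c,*b,z) for b in B]);print(P.round(4),P.mean(0).round(4))
# board corners at z=.02
for n,uv in dict(shL=(162,82),shR=(377,80.5),frL=(172,222),frR=(369,221)).items(): print(n,onz(c,*uv,.02).round(4))
# batten ends with scene/side
S=lambda u,v:(s,u/2.96+145,v/2.96+120); D=lambda u,v:(d,u/5+230,v/5+300)
print(tri([S(575,125),(c,256,213)]),tri([D(412,76),(c,256,213)]),tri([D(312,308),(c,280,100)]),tri([D(365,312),(c,256,100)]))
print(tri([S(625,243),(c,369,221)]),tri([D(150,40),(c,369,221)]),tri([D(655,130),(c,172,222)]),tri([S(502,75),(c,172,222)]))
E
```

```text
(268, 150) [ 13 139 152] [152 106  69]
(210, 150) [ 17 103 149] [149 123  89]
(272, 212) [ 14 139 152] [152 107  69]
(100, 150) [ 15 119 131] [131 100  70]
(287, 150) [ 17 102 147] [147 122  88]
((267.0, 144.0), (88.0, 22.0), 90.0)
[[0.5315 0.2808 0.058 ]
 [0.5514 0.2797 0.058 ]
 [0.5468 0.1982 0.058 ]
 [0.5255 0.1994 0.058 ]] [0.5388 0.2395 0.058 ]
shL [0.435  0.3063 0.02  ]
shR [0.652  0.2955 0.02  ]
frL [0.4251 0.158  0.02  ]
frR [0.6455 0.1472 0.02  ]
(array([0.52652253, 0.17230054, 0.04087864]), [0.0052, 0.0052]) (array([0.52540772, 0.17704415, 0.06591135]), [0.0011, 0.0011]) (array([0.5520853 , 0.27955058, 0.0547023 ]), [0.0011, 0.0011]) (array([0.53095093, 0.28055784, 0.05975644]), [0.0006, 0.0006])
(array([0.64829144, 0.14909473, 0.01907096]), [0.0034, 0.0034]) (array([0.64502075, 0.14725406, 0.01970831]), [0.0006, 0.0006]) (array([0.42549024, 0.15837177, 0.02222017]), [0.0005, 0.0005]) (array([0.42781289, 0.1586994 , 0.01640772]), [0.004, 0.004])
```

```bash
python3 - <<'E'
from h import *
c=load("pics/w2.png"); d=load("pics/side1.png")
W=lambda u,v:(u/2.66+130,v/2.66+150)
# refine lid edge row by gradient along columns? find via brightness profile on walls
g=cv2.cvtColor(np.ascontiguousarray(c["pixels"]),cv2.COLOR_RGB2GRAY).astype(float)
for col in (170,175,390,385): print(col,g[166:186,col].astype(int))
for col in (200,250,300,350): print(col,g[160:222,col].astype(int))
P={}
for n,(u,v),z in [("lidL",(68,57),.125),("lidR",(736,66),.125),("endL",(130,436),.105),("endR",(672,441),.105),("lipL",(146,173),.105),("lipR",(654,179),.105),("beadL",(150,144),.1085),("beadR",(649,149),.1085),("inL",(155,357),.085),("inR",(640,361),.085)]:
    P[n]=onz(c,*W(u,v),z); print(n,P[n].round(4))
for a,b in [("lidL","lidR"),("lipL","lipR"),("beadL","beadR"),("endL","endR")]:
    q=P[b]-P[a]; print(a,np.linalg.norm(q).round(4),np.degrees(np.arctan2(q[1],q[0])).round(2), ((P[a]+P[b])/2).round(4))
D2=lambda u,v:(d,u/4+270,v/4+140); 
for n,a,b in [("lidL",D2(478,230),W(68,57)),("lidR",D2(120,172),W(736,66)),("endL",D2(507,95),W(130,436)),("endR",D2(180,45),W(672,441))]:
    print(n,tri([a,(c,*b)]))
E
```

```text
170 [117 115 113 111 112 114 136 147 149 149 149 150 149 150 149 150 150 150
 150 150]
175 [117 115 113 112 113 120 136 148 150 149 150 150 150 149 150 150 150 150
 150 149]
390 [116 116 116 115 116 120 126 128 131 141 149 149 148 149 148 148 149 149
 149 150]
385 [116 116 119 120 121 125 126 127 131 142 147 149 149 149 149 149 149 149
 150 150]
200 [118 118 119 118 120 120 122 124 125 123 123 124 128 126 126 123 122 121
 119 118 117 117 120 122 123 124 125 123 119 117 116 117 120 122 123 123
 123 122 121 119 114 112 107  82  77  94 108 115 109 104 113 113 112 115
 114  97  73  66  64  63  62  61]
250 [118 120 125 129 130 130 130 130 127 126 125 126 127 128 127 124 123 121
 121 120 117 116 116 119 122 122 123 122 119 116 115 117 119 123 124 123
 124 122 123 121 117 114 111  98  71  83 101 111 113 106 108 112 112 114
 114 107  72  46  41  40  40  39]
300 [117 119 122 126 129 131 129 129 127 127 128 127 127 128 125 125 125 123
 123 122 120 119 118 118 119 120 120 120 120 117 116 116 117 116 115 116
 116 115 117 119 120 117 114 109  89  74  93 107 113 111 105 107 111 112
 107 111 131 15
[... 349 characters left out ...]
34 -0.2924  0.105 ]
endR [ 0.5899 -0.3124  0.105 ]
lipL [ 0.3978 -0.1841  0.105 ]
lipR [ 0.5824 -0.2015  0.105 ]
beadL [ 0.4021 -0.1726  0.1085]
beadR [ 0.5797 -0.1889  0.1085]
inL [ 0.3822 -0.2684  0.085 ]
inR [ 0.5821 -0.2866  0.085 ]
lidL 0.221 -5.43 [ 0.4945 -0.1475  0.125 ]
lipL 0.1855 -5.36 [ 0.4901 -0.1928  0.105 ]
beadL 0.1784 -5.25 [ 0.4909 -0.1807  0.1085]
endL 0.2174 -5.28 [ 0.4816 -0.3024  0.105 ]
lidL (array([ 0.38598319, -0.13655325,  0.12565867]), [0.0012, 0.0012])
lidR (array([ 0.60500629, -0.15839702,  0.12147255]), [0.0008, 0.0008])
endL (array([ 0.37027007, -0.29651666,  0.09939675]), [0.0009, 0.0009])
endR (array([ 0.58856581, -0.31245932,  0.10365478]), [0.0017, 0.0017])
```

```bash
python3 - <<'E'
from h import *
T=T_tool();print(T[:3,3].round(4),np.round(row(T),4))
print(np.round(row(tgt([.5388,.2268,.07],-2.9,0)),4));print(np.round(row(tgt([.5388,.2268,.026],-2.9,0)),4))
E
```

```text
[0.5498 0.1973 0.2306] [-0.0023  0.0004 -0.0006  0.     -0.0005  0.0031]
[ 0.0266 -0.0122  0.16    0.      0.     -0.0022]
[ 0.0266 -0.0122  0.204   0.      0.     -0.0022]
```

Call:
apply_moves(plan=[0.027,-0.012,0.16,0,0,-0.002,0.027,-0.012,0.16,0,0,-0.002,0.027,-0.012,0.16,0,0,-0.002,0.027,-0.012,0.16,0,0,-0.002,0.027,-0.012,0.175,0,0,-0.002,0.027,-0.012,0.19,0,0,-0.002,0.027,-0.012,0.198,0,0,-0.002,0.027,-0.012,0.204,0,0,-0.002,0.027,-0.012,0.204,0,0,-0.002,0.027,-0.012,0.204,0,0,-0.002,0.027,-0.012,0.204,0,0,-0.002], grip=0.05)

```text
clock: 3.37
eef_pos: [0.5404, 0.2271, 0.0278]
tool_rot: [0.725, 0.689, 0.001, 0.0]
ft_force: [1.1, -0.4, 0.0]
grip_width: 0.0499
```

```bash
python3 - <<'E'
from h import *
sent([0.027,-0.012,0.204,0,0,-0.002])
c=cam("wrist","pics/w4.png");c=cam("side","pics/side4.png")
cv2.imwrite("pics/side4c.png",cv2.resize(c["pixels"][230:400,210:410,::-1],None,fx=3.5,fy=3.5))
T=T_tool();print(T[:3,3].round(4),np.round(row(T),4),sensors.get_obs()["ft_force"])
E
```

```text
[0.5402 0.2273 0.0276] [ 0.0002  0.0012 -0.0016 -0.0022  0.0011  0.0005] [0.80260443 1.24698415 0.74042994]
```

View pics/w4.png

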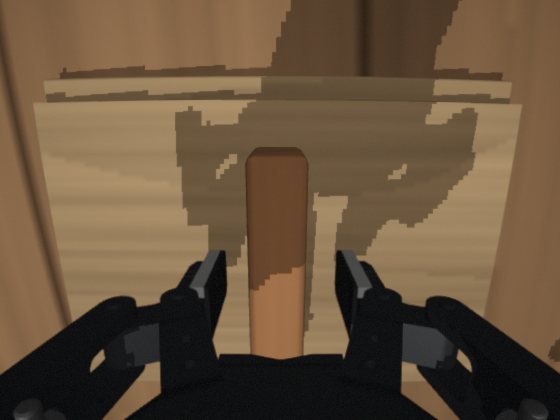

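View pics/side4c.png

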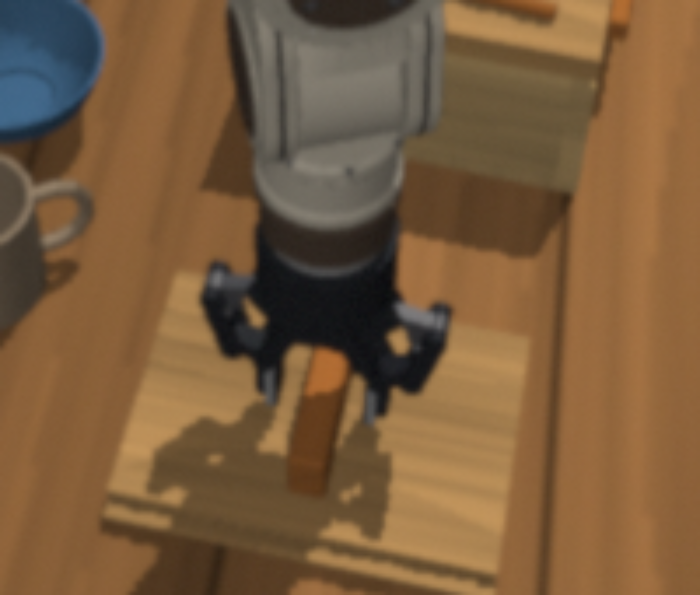

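Call:
apply_moves(plan=[0,-0.0015,0.003,0,0,0,0,-0.0015,0.003,0,0,0])

```text
clock: 3.63
eef_pos: [0.5375, 0.2272, 0.0234]
tool_rot: [0.725, 0.689, 0.0, -0.0]
ft_force: [0.4, 0.0, 0.3]
grip_width: 0.05
```

Call:
apply_moves(plan=[0,0,0,0,0,0,0,0,0,0,0,0,0,0,0,0,0,0,0,0,0,0,0,0,0,0,0,0,0,0,0,0,0,0,0,0], grip=0.0)

```text
clock: 4.13
eef_pos: [0.5381, 0.2273, 0.0236]
tool_rot: [0.725, 0.689, 0.0, 0.0]
ft_force: [0.9, 0.9, 1.9]
grip_width: 0.0211
```

```bash
python3 - <<'E'
from h import *
sent([0,-.0015,0.003,0,0,0])
c=cam("wrist","pics/w5.png")
o=sensors.get_obs();T=T_tool();print(T[:3,3].round(4),np.round(row(T),4),o["ft_force"],o["ft_torque"],o["grip_width"],o["clock"])
E
```

```text
[0.5381 0.2274 0.0236] [ 0.0001  0.0006 -0.0006 -0.0007  0.0004  0.0002] [0.8478592  0.17092542 2.38274915] [ 0.02714861 -0.08879357  0.00899635] 0.021479857242960258 4.1833
```

View pics/w5.png

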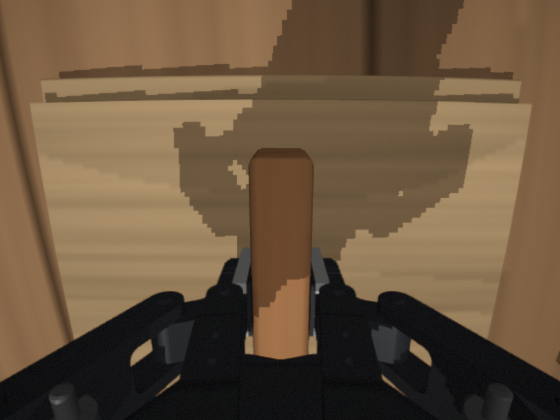

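```bash
python3 - <<'E'
from h import *
c=load("pics/w5.png")
g=cv2.cvtColor(np.ascontiguousarray(c["pixels"]),cv2.COLOR_RGB2GRAY).astype(int)
for col in (60,100,150,400,440,500,520): print(col,g[72:112,col])
print(g[150,20:60],g[150,490:540])
Ti=np.linalg.inv(T_tool())
for n,uv,z in [("L",(32,103),.02),("R",(530,103),.02),("tipL",(42,81),.012),("tipR",(519,83),.012)]:
    w=onz(c,*uv,z); print(n,w.round(4),(Ti@np.r_[w,1])[:3].round(4))
E
```

```text
60 [ 69  65  66  65  66  69  82 111 129 135 137 136 136 135 135 135 135 134
 134 134 133 132 131 132 128  90  84  85  84  88 116 138 141 141 142 142
 143 144 143 142]
100 [ 75  75  76  76  76  92 119 132 138 138 139 139 138 138 137 136 136 135
 134 133 131  93  86  85  84  84  85  85  85 113 140 143 144 145 145 146
 147 145 145 142]
150 [ 77  79  78  79 100 124 136 141 141 140 140 139 139 140 138 137 136 136
 136 135 135 133 126  93  85  86  85  89 117 143 146 148 148 149 150 149
 149 148 146 145]
400 [62 60 60 63 80 87 88 88 87 88 88 86 87 86 85 86 84 84 85 83 82 84 82 81
 82 82 81 78 81 91 94 96 96 96 97 96 97 94 95 94]
440 [ 65  65  65  64  67  81  87  94 126 127 127 127 131 131 129 130 130 130
 129 130 129 128 126 104  83  82  82  82  81 117 137 143 143 143 144 143
 144 144 143 143]
500 [ 87  67  65  65  66  64  68  91 115 129 131 131 131 130 130 130 130 129
 130 131 127  98  85  82  81  80  80  80  79  79  84 116 136 138 138 139
 139 140 138 139]
520 [ 98  98  98  99  99  99  98  98 100 117 126 127 123 120 118 114 112 110
 107 108 106 104 102 102 102 100 101 101 100 101 102 115 129 134 135 136
 136 137 138 137]
[ 66  64  66  70  76  81  87  91  94 102 105 108 109 109 109 108 111 126
 132 130 131 130 131 131 132 131 132 131 132 131 131 131 132 132 131 132
 133 132 133 134] [127 126 128 128 128 130 131 133 134 135 135 134 133 134 135 135 136 137
 138 137 137 136 137 137 137 136 137 137 136 137 137 137 137 133 121 105
 102 102 102 100 101 102 102 102 102 103 104 105 105 105]
L [0.4331 0.3072 0.02  ] [ 0.0744 -0.1089  0.0036]
R [0.6502 0.2962 0.02  ] [0.0745 0.1085 0.0037]
tipL [0.4341 0.317  0.012 ] [ 0.0843 -0.1084  0.0116]
tipR [0.6498 0.3053 0.012 ] [0.0835 0.1076 0.0117]
```

Call:
apply_moves(plan=[0,0,-0.004,0,0,0,0,0,-0.012,0,0,0,0,0,-0.025,0,0,0,0,0,-0.045,0,0,0,0,0,-0.07,0,0,0,0,0,-0.1,0,0,0,0,0,-0.13,0,0,0,0,0,-0.16,0,0,0,0,0,-0.185,0,0,0,0,0,-0.205,0,0,0,0,0,-0.217,0,0,0,0,0,-0.22,0,0,0])

```text
clock: 5.18
eef_pos: [0.5383, 0.2274, 0.2462]
tool_rot: [0.725, 0.689, 0.002, 0.001]
ft_force: [0.3, 0.0, -4.3]
grip_width: 0.021
```

```bash
cat >> h.py <<'E'
YB=-5.35; E=np.array([.4945,-.1475,.125]); SH=np.array([.0745,0,.0036])
fy=np.array([np.sin(np.radians(5.35)),np.cos(np.radians(5.35)),0])
def shT(y,z,tilt,dx=0,sh=None):
    s=SH if sh is None else np.array(sh); fx=np.array([fy[1],-fy[0],0]); T=tgt([0,0,0],YB,tilt); T[:3,3]=E+fy*y+np.array([0,0,z])+fx*dx-T[:3,:3]@s; return T
def shpos(T): # shoulder in box coords relative to edge, tilt
    s=T[:3,:3]@SH+T[:3,3]-E; fx=np.array([fy[1],-fy[0],0]); z=T[:3,2]
    return np.round([s@fx*1e3,s@fy*1e3,s[2]*1e3],1), np.round(np.degrees(np.arctan2(-z@fy,-z[2])),2), np.round(np.degrees(np.arctan2(T[1,1],T[0,1]))-YB,2)
E
python3 - <<'E'
from h import *
sent([0,0,-.22,0,0,0])
c=cam("wrist","pics/w6.png")
o=sensors.get_obs();T=T_tool();print(T[:3,3].round(4),np.round(row(T),4),o["ft_force"],o["ft_torque"],o["grip_width"],o["clock"])
for a in [(-.03,.10,0),(-.03,.06,26.5),(-.022,.02,26.5)]: print(np.round(row(shT(*a)),4), shT(*a)[:3,3].round(3))
E
```

```text
[0.5381 0.2273 0.2451] [ 0.      0.0006 -0.0021 -0.0022  0.0011  0.0003] [-0.03310612  0.87716873 -4.40180864] [ 0.06343975 -0.0075973   0.04289254] 0.021688244942217137 5.2333
[-0.4809 -0.0284  0.0144  0.      0.      0.0426] [ 0.485 -0.252  0.229]
[-0.4714 -0.028   0.0215  0.0099 -0.4624  0.0418] [ 0.486 -0.242  0.221]
[-0.4634 -0.0276  0.0615  0.0099 -0.4624  0.0418] [ 0.486 -0.234  0.181]
```

View pics/w6.png

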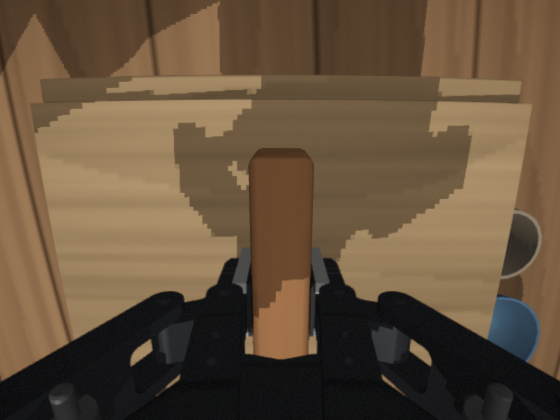

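Call:
apply_moves(plan=[-0.008,0,-0.002,0,0,0,-0.028,-0.002,-0.006,0,-0.03,0.003,-0.058,-0.004,-0.012,0.001,-0.07,0.006,-0.096,-0.006,-0.016,0.002,-0.12,0.01,-0.135,-0.008,-0.02,0.003,-0.17,0.014,-0.175,-0.01,-0.02,0.004,-0.22,0.018,-0.215,-0.012,-0.02,0.005,-0.27,0.022,-0.255,-0.015,-0.02,0.006,-0.32,0.026,-0.295,-0.018,-0.02,0.007,-0.37,0.03,-0.335,-0.02,-0.02,0.008,-0.41,0.034,-0.375,-0.023,-0.02,0.01,-0.44,0.038,-0.405,-0.025,-0.018,0.01,-0.462,0.042])

```text
clock: 6.23
eef_pos: [0.4899, -0.1785, 0.2596]
tool_rot: [0.72, 0.655, -0.171, 0.153]
ft_force: [0.3, 0.4, -4.2]
grip_width: 0.0216
```

```bash
python3 - <<'E'
from h import *
sent([-0.405,-0.025,-0.018,0.01,-0.462,0.042])
o=sensors.get_obs();T=T_tool();print(T[:3,3].round(4),np.round(row(T),4),o["ft_force"],o["joint_pos"].round(3) if hasattr(o["joint_pos"],"round") else o["joint_pos"])
for a in [(-.03,.06,26.5),(-.022,.02,26.5)]: print(np.round(row(shT(*a)),4), shT(*a)[:3,3].round(3))
E
```

```text
[ 0.4899 -0.1785  0.2596] [-0.0018 -0.0018  0.0025  0.0047 -0.001  -0.0002] [ 0.32589696  0.43280361 -4.16214977] [-0.086  0.256  0.015  1.339 -0.463  1.581]
[-0.0419 -0.0001  0.065  -0.0002 -0.0004 -0.0001] [ 0.486 -0.242  0.221]
[-0.0169 -0.0001  0.0973 -0.0002 -0.0004 -0.0001] [ 0.486 -0.234  0.181]
```

Call:
apply_moves(plan=[-0.018,0,0.02,0,0,0,-0.042,0,0.045,0,0,0,-0.042,0,0.065,0,0,0,-0.033,0,0.078,0,0,0,-0.023,0,0.09,0,0,0,-0.017,0,0.097,0,0,0,-0.017,0,0.097,0,0,0,-0.017,0,0.097,0,0,0,-0.017,0,0.097,0,0,0])

```text
clock: 6.98
eef_pos: [0.487, -0.2343, 0.1826]
tool_rot: [0.72, 0.655, -0.169, 0.154]
ft_force: [-0.0, 0.8, -3.5]
grip_width: 0.0218
```

```bash
python3 - <<'E'
from h import *
sent([-0.017,0,0.097,0,0,0])
c=cam("wrist","pics/w7.png");d=cam("side","pics/side7.png");d2=cam("scene","pics/scene7.png")
o=sensors.get_obs();T=T_tool();print(shpos(T),shpos(C()),np.round(row(T),4),o["ft_force"])
a=cv2.resize(d["pixels"][140:290,270:410,::-1],None,fx=2.8,fy=2.8,interpolation=cv2.INTER_CUBIC)
b=cv2.resize(d2["pixels"][120:270,145:285,::-1],None,fx=2.8,fy=2.8,interpolation=cv2.INTER_CUBIC)
cv2.imwrite("pics/c7.png",np.hstack([a,b]))
E
```

```text
(array([  1.2, -22. ,  21.7]), np.float64(26.49), np.float64(-0.0)) (array([  0.1, -21.9,  20.3]), np.float64(26.47), np.float64(-0.01)) [-0.0006  0.0009 -0.0013 -0.002  -0.0003  0.0008] [ 0.63949238 -0.11858505 -4.27032661]
```

View pics/w7.png

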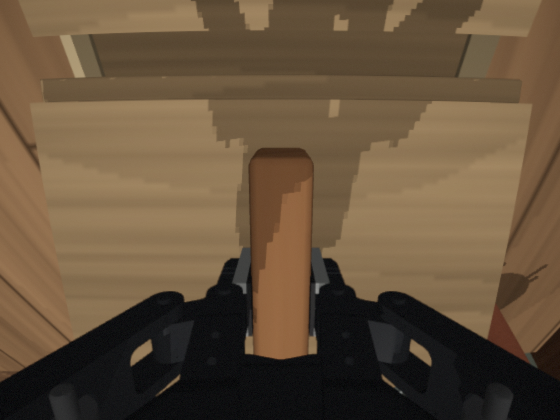

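View pics/c7.png

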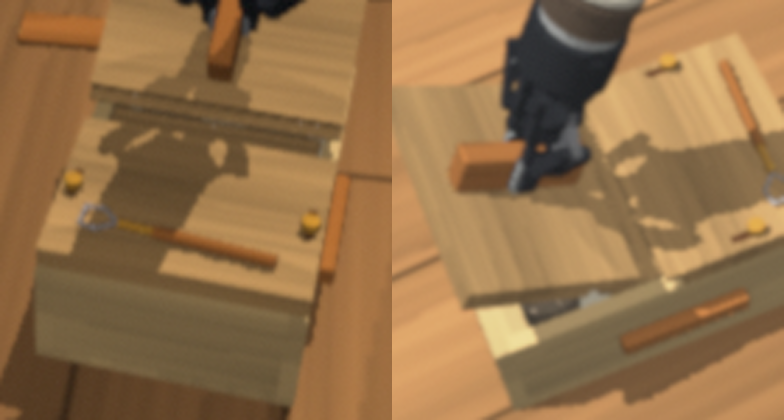

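```bash
python3 - <<'E'
from h import *
c=load("pics/w7.png")
g=cv2.cvtColor(np.ascontiguousarray(c["pixels"]),cv2.COLOR_RGB2GRAY).astype(int)
for col in (70,110,150,300,420,460,500): print(col,g[26:46,col])
for r in (20,28): print(g[r,15:50],g[r,515:555])
cv2.imwrite("pics/w7c.png",np.hstack([cv2.resize(c["pixels"][0:120,0:100,::-1],None,fx=4,fy=4),cv2.resize(c["pixels"][0:120,460:560,::-1],None,fx=4,fy=4)]))
E
```

```text
70 [112 112 111 111 111 114 117 120 122 124 135 142 149 151 153 152 152 153
 153 153]
110 [127 126 124 127 128 128 126  95  80  78  77  76  76  75  75  74  74  74
  74  74]
150 [128 128 128 129 130 125  86  77  78  78  76  76  75  73  74  75  76  73
  73  74]
300 [80 81 82 82 80 79 80 79 79 78 81 78 78 78 77 75 77 74 75 77]
420 [82 82 81 83 81 81 80 79 80 81 81 82 82 81 81 80 80 77 78 77]
460 [ 82  92 126 129 129 129 128 113  85  81  78  81  80  82  82  80  80  80
  78  79]
500 [118 119 123 124 126 128 126 127 125 111  97  93  92  93  93  93  92  91
  92  93]
[ 92  91  92  93  93  94  94  94  94  93  97 106 114 116 116 115 115 115
 115 115 116 116 116 115 116 117 117 117 116 116 116 116 117 116 117] [112 112 113 112 112 113 113 112 112 112 112 112 111 110 112 112 110 109
 105 100  96  96  98  96  96  96  94  96  95  93  92  92  92  92  90  91
  90  91  90  89]
[ 92  93  92  92  93  94  94  94  94  94  95  96  97  98 101 107 109 110
 110 109 109 111 109 111 109 110 109 110 110 110 109 110 109 109 109] [119 119 119 119 118 118 118 119 117 117 117 117 118 116 114 107 100  98
  96  97  98  96  95  95  96  94  94  94  93  92  93  92  92  91  91  91
  88  89  88  87]
```

View pics/w7c.png

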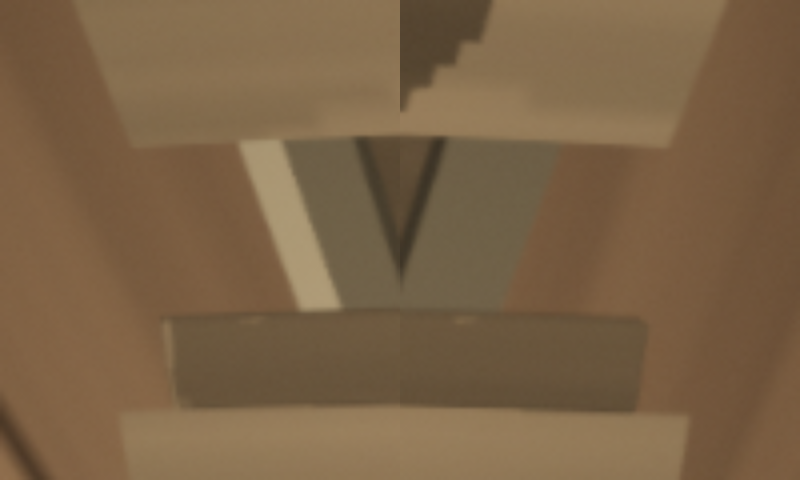

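```bash
python3 - <<'E'
from h import *
c=load("pics/w7.png"); T=T_tool(); fx=np.array([fy[1],-fy[0],0])
L=onz(c,33.3,36.5,.125);Rr=onz(c,527,36.5,.125)
for p in(L,Rr,(L+Rr)/2): q=p-E; print(p.round(4),(q@fx*1e3).round(1),(q@fy*1e3).round(1))
q=Rr-L;print(np.linalg.norm(q),np.degrees(np.arctan2(q[1],q[0])))
print((T@np.r_[SH,1])[:3])
for a in [(-.018,.006,26.5),(-.016,.001,26.5)]: print(np.round(row(shT(*a)),4))
E
```

```text
[ 0.3853 -0.1371  0.125 ] -109.7 0.1
[ 0.6039 -0.1576  0.125 ] 109.9 0.2
[ 0.4946 -0.1474  0.125 ] 0.1 0.1
0.21959656360193597 -5.344284122199226
[ 0.49361028 -0.1694696   0.14670898]
[ 0.0099 -0.0001  0.011  -0.0002 -0.0004 -0.0001]
[ 0.0139 -0.0001  0.0146 -0.0002 -0.0004 -0.0001]
```

Call:
apply_moves(plan=[0.003,-0.0003,0.004,0,0,0,0.007,-0.0007,0.008,0,0,0,0.0105,-0.001,0.012,0,0,0,0.0139,-0.001,0.0146,0,0,0,0.0139,-0.001,0.0146,0,0,0,0.0139,-0.001,0.0146,0,0,0])

```text
clock: 7.63
eef_pos: [0.4859, -0.228, 0.1622]
tool_rot: [0.72, 0.656, -0.17, 0.154]
ft_force: [0.2, -0.2, -4.0]
grip_width: 0.0212
```

```bash
cat > st.py <<'E'
from h import *
import sys
if len(sys.argv)>1: sent([float(x) for x in sys.argv[1].split(",")])
o=sensors.get_obs();T=T_tool();print("meas",shpos(T),"\ncmd",shpos(C()),"\nF",np.round(o["ft_force"],1),"Fbox y",round(float(np.dot(o["ft_force"],fy)),1),"M",np.round(o["ft_torque"],2),o["grip_width"],o["clock"])
E
python3 st.py 0.0139,-0.001,0.0146,0,0,0
python3 - <<'E'
from h import *
c=C()[:3,:3]; fx=np.array([fy[1],-fy[0],0])
print("tool coords of box fy,z,fx per m",(c.T@fy).round(3),(c.T@[0,0,1]).round(3),(c.T@fx).round(3))
E
```

```text
meas (array([ -1.1, -15.9,   0.8]), np.float64(26.47), np.float64(-0.0)) 
cmd (array([ -0.9, -16. ,   1.1]), np.float64(26.47), np.float64(-0.01)) 
F [ 0.2 -0.2 -4. ] Fbox y -0.2 M [ 0.88 -0.1  -0.02] 0.021247591599542367 7.6333
tool coords of box fy,z,fx per m [ 0.895 -0.    -0.446] [-0.446 -0.    -0.895] [ 0.  1. -0.]
```

Call:
apply_moves(plan=[0.002,0.0003,-0.001,0,0,0,0.004,0.0006,-0.002,0,0,0,0.006,0.0009,-0.003,0,0,0,0.008,0.0009,-0.004,0,0,0,0.01,0.0009,-0.005,0,0,0,0.0116,0.0009,-0.0056,0,0,0,0.0116,0.0009,-0.0056,0,0,0,0.0116,0.0009,-0.0056,0,0,0])

```text
clock: 8.3
eef_pos: [0.4884, -0.2154, 0.1627]
tool_rot: [0.72, 0.655, -0.169, 0.154]
ft_force: [1.1, 0.6, -5.3]
grip_width: 0.0214
```

```bash
python3 st.py 0.0116,0.0009,-0.0056,0,0,0
python3 - <<'E'
from h import *
c=cam("wrist","pics/w8.png")
cv2.imwrite("pics/w8c.png",np.hstack([cv2.resize(c["pixels"][20:140,0:100,::-1],None,fx=4,fy=4),cv2.resize(c["pixels"][20:140,460:560,::-1],None,fx=4,fy=4)]))
E
```

```text
meas (array([ 0.2, -3.1,  1.2]), np.float64(26.48), np.float64(-0.0)) 
cmd (array([ 0. , -3.1,  0.9]), np.float64(26.47), np.float64(-0.01)) 
F [ 1.1  0.6 -5.3] Fbox y 0.7 M [ 0.89 -0.05 -0.02] 0.021421461944012062 8.3
```

View pics/w8c.png

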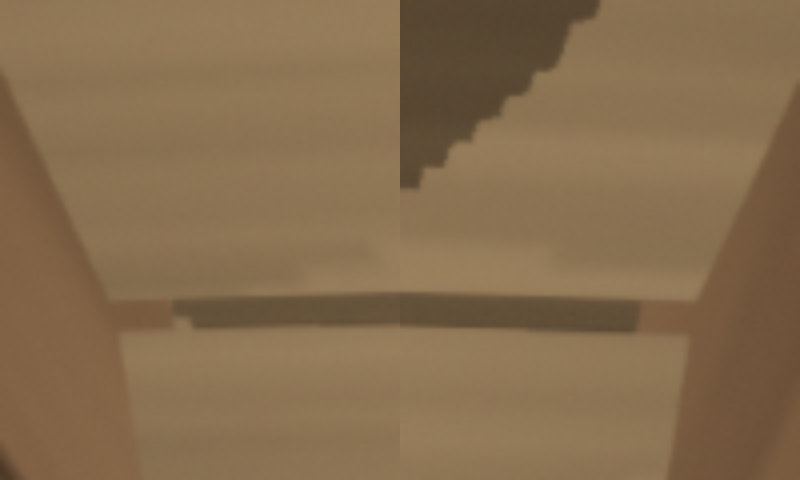

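Call:
apply_moves(plan=[0.0008,0,0,0,0,0,0.0016,0,0,0,0,0,0.0023,0,0,0,0,0,0.0023,0,0,0,0,0])

```text
clock: 8.68
eef_pos: [0.4885, -0.2134, 0.1615]
tool_rot: [0.72, 0.655, -0.169, 0.154]
ft_force: [-0.2, 0.2, -3.8]
grip_width: 0.0211
```

```bash
python3 st.py 0.0023,0,0,0,0,0
```

```text
meas (array([ 0.1, -1.1,  0.1]), np.float64(26.47), np.float64(-0.02)) 
cmd (array([ 0. , -1.1, -0.1]), np.float64(26.47), np.float64(-0.01)) 
F [-0.2  0.2 -3.8] Fbox y 0.2 M [ 0.83 -0.08 -0.03] 0.021064685368528825 8.6833
```

Advance 0.7 mm steps by feel.

Call:
apply_moves(plan=[0.0006,0,-0.0003,0,0,0,0.0006,0,-0.0003,0,0,0,0.0006,0,-0.0003,0,0,0])

```text
clock: 8.93
eef_pos: [0.4886, -0.2128, 0.1616]
tool_rot: [0.72, 0.655, -0.169, 0.154]
ft_force: [0.1, -0.0, -4.2]
grip_width: 0.0213
```

Call:
apply_moves(plan=[0.0005,0,-0.0002,0,0,0,0.0005,0,-0.0002,0,0,0,0.0005,0,-0.0002,0,0,0])

```text
clock: 9.18
eef_pos: [0.4887, -0.2123, 0.1616]
tool_rot: [0.72, 0.655, -0.169, 0.154]
ft_force: [0.2, 0.5, -5.5]
grip_width: 0.0216
```

```bash
python3 st.py 0.0011,0,-0.0005,0,0,0
```

```text
meas (array([0.3, 0.1, 0.2]), np.float64(26.48), np.float64(-0.02)) 
cmd (array([ 0. ,  0.1, -0.2]), np.float64(26.47), np.float64(-0.01)) 
F [ 0.2  0.5 -5.5] Fbox y 0.5 M [ 0.89 -0.1   0.01] 0.021598180697610072 9.1833
```

Call:
apply_moves(plan=[0.0006,0,0.0002,0,0,0,0.0006,0,0.0002,0,0,0,0.0006,0,0.0002,0,0,0])

```text
clock: 9.43
eef_pos: [0.4888, -0.2121, 0.1614]
tool_rot: [0.72, 0.655, -0.17, 0.154]
ft_force: [-0.0, -0.8, -4.1]
grip_width: 0.0212
```

Call:
apply_moves(plan=[0.0005,0,-0.0002,0,0,0,0.0005,0,-0.0002,0,0,0,0.0005,0,-0.0002,0,0,0])

```text
clock: 9.68
eef_pos: [0.4888, -0.2119, 0.1614]
tool_rot: [0.72, 0.655, -0.17, 0.155]
ft_force: [0.0, -4.7, -2.2]
grip_width: 0.0215
```

```bash
python3 st.py 0.0011,0,0,0,0,0
python3 - <<'E'
from h import *
c=cam("wrist","pics/w9.png")
cv2.imwrite("pics/w9c.png",np.hstack([cv2.resize(c["pixels"][20:140,0:100,::-1],None,fx=4,fy=4),cv2.resize(c["pixels"][20:140,460:560,::-1],None,fx=4,fy=4)]))
E
```

```text
meas (array([ 0.4,  0.4, -0.1]), np.float64(26.56), np.float64(-0.04)) 
cmd (array([ 0. ,  1.1, -0.7]), np.float64(26.47), np.float64(-0.01)) 
F [ 0.  -4.7 -2.2] Fbox y -4.7 M [-0.06  0.01  0.23] 0.021544434523425245 9.6833
```

View pics/w9c.png

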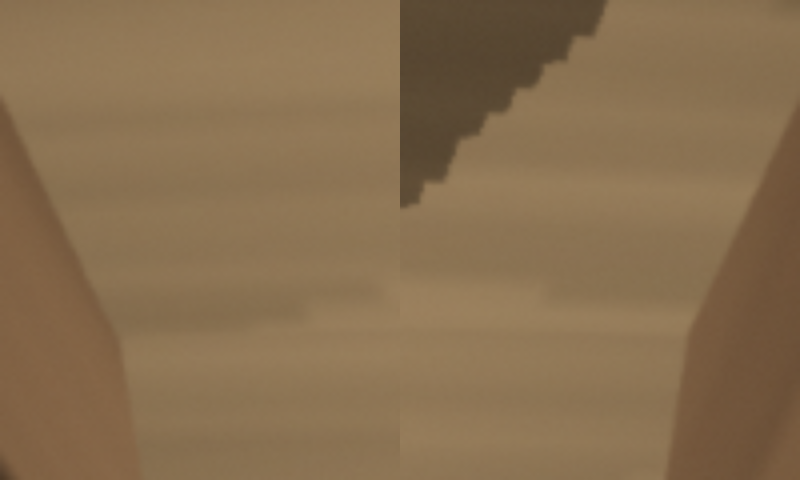

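```bash
python3 - <<'E'
from h import *
for t in (24,21.5,19,16.5,14): print(t,np.round(row(shT(.0012,-.0003,t)),4).tolist())
E
```

```text
24 [-0.0002, -0.0, 0.0029, -0.0002, 0.0432, -0.0001]
21.5 [-0.0001, -0.0, 0.0061, -0.0002, 0.0868, -0.0001]
19 [0.0001, -0.0, 0.0094, -0.0002, 0.1305, -0.0001]
16.5 [0.0004, -0.0, 0.0126, -0.0002, 0.1741, -0.0001]
14 [0.0009, -0.0, 0.0158, -0.0002, 0.2177, -0.0001]
```

Call:
apply_moves(plan=[-0.0001,0,0.0015,0,0.0216,0,-0.0002,0,0.0029,0,0.0432,0,-0.0002,0,0.0045,0,0.065,0,-0.0001,0,0.0061,0,0.0868,0,-0.0001,0,0.0061,0,0.0868,0])

```text
clock: 10.15
eef_pos: [0.4884, -0.2149, 0.1556]
tool_rot: [0.727, 0.661, -0.138, 0.125]
ft_force: [0.8, -3.8, -3.3]
grip_width: 0.0216
```

```bash
python3 st.py -0.0001,0,0.0061,0,0.0868,0
```

```text
meas (array([0.3, 0.3, 0. ]), np.float64(21.46), np.float64(-0.1)) 
cmd (array([ 0. ,  1.2, -0.3]), np.float64(21.5), np.float64(-0.01)) 
F [ 0.8 -3.8 -3.3] Fbox y -3.7 M [-0.1  -0.17  0.28] 0.021567882740661067 10.15
```

```bash
python3 - <<'E'
from h import *
for t in (19,16.5,14,11.5): print(t,np.round(row(shT(.0015,-.0003,t)),4).tolist())
E
```

```text
19 [0.0002, -0.0, 0.0032, -0.0002, 0.0437, -0.0001]
16.5 [0.0002, -0.0, 0.0064, -0.0002, 0.0873, -0.0001]
14 [0.0004, -0.0, 0.0097, -0.0002, 0.1309, -0.0002]
11.5 [0.0008, -0.0, 0.0129, -0.0002, 0.1746, -0.0002]
```

Call:
apply_moves(plan=[0.0002,0,0.0016,0,0.022,0,0.0002,0,0.0032,0,0.0437,0,0.0002,0,0.0048,0,0.0655,0,0.0002,0,0.0064,0,0.0873,0,0.0003,0,0.008,0,0.109,0,0.0004,0,0.0097,0,0.131,0,0.0004,0,0.0097,0,0.131,0])

```text
clock: 10.73
eef_pos: [0.4881, -0.2183, 0.1465]
tool_rot: [0.734, 0.668, -0.09, 0.082]
ft_force: [0.5, -4.5, -3.7]
grip_width: 0.021
```

```bash
python3 st.py 0.0004,0,0.0097,0,0.131,0;  python3 - <<'E'
from h import *
for t in (12,10,8,7,6,5): print(t,np.round(row(shT(.0018,-.0003,t)),4).tolist())
E
```

```text
meas (array([0.3, 0.3, 0. ]), np.float64(14.0), np.float64(-0.09)) 
cmd (array([ 0. ,  1.5, -0.3]), np.float64(14.0), np.float64(-0.01)) 
F [ 0.5 -4.5 -3.7] Fbox y -4.4 M [-0.54  0.05  0.26] 0.02104448950181763 10.7333
12 [0.0002, -0.0, 0.0025, -0.0002, 0.0348, -0.0002]
10 [0.0002, -0.0, 0.0051, -0.0002, 0.0697, -0.0002]
8 [0.0003, -0.0, 0.0077, -0.0002, 0.1046, -0.0002]
7 [0.0004, -0.0, 0.009, -0.0001, 0.1221, -0.0002]
6 [0.0005, -0.0, 0.0103, -0.0001, 0.1396, -0.0002]
5 [0.0007, -0.0, 0.0116, -0.0001, 0.157, -0.0002]
```

Call:
apply_moves(plan=[0.0002,0,0.0012,0,0.0174,0,0.0002,0,0.0025,0,0.0348,0,0.0002,0,0.0038,0,0.0522,0,0.0002,0,0.0051,0,0.0697,0,0.0002,0,0.0064,0,0.0872,0,0.0003,0,0.0077,0,0.1046,0,0.0003,0,0.0077,0,0.1046,0])

```text
clock: 11.32
eef_pos: [0.488, -0.2201, 0.1391]
tool_rot: [0.738, 0.671, -0.052, 0.048]
ft_force: [-1.0, -5.1, -3.4]
grip_width: 0.0215
```

```bash
python3 st.py 0.0003,0,0.0077,0,0.1046,0;  python3 - <<'E'
from h import *
for t in (7,6,5,4,3): print(t,np.round(row(shT(.002,-.0003,t)),4).tolist())
E
```

```text
meas (array([0.4, 0.3, 0. ]), np.float64(8.09), np.float64(-0.07)) 
cmd (array([ 0. ,  1.8, -0.3]), np.float64(8.0), np.float64(-0.01)) 
F [-1.  -5.1 -3.4] Fbox y -5.2 M [-0.96  0.12  0.24] 0.021477149461488102 11.3167
7 [0.0002, -0.0, 0.0013, -0.0001, 0.0175, -0.0002]
6 [0.0002, -0.0, 0.0026, -0.0001, 0.035, -0.0002]
5 [0.0002, -0.0, 0.0039, -0.0001, 0.0524, -0.0002]
4 [0.0002, -0.0, 0.0052, -0.0001, 0.0699, -0.0002]
3 [0.0002, -0.0, 0.0065, -0.0001, 0.0873, -0.0002]
```

Call:
apply_moves(plan=[0.0002,0,0.0007,0,0.009,0,0.0002,0,0.0013,0,0.0175,0,0.0002,0,0.002,0,0.026,0,0.0002,0,0.0026,0,0.035,0,0.0002,0,0.0026,0,0.035,0])

```text
clock: 11.73
eef_pos: [0.488, -0.2205, 0.1367]
tool_rot: [0.739, 0.672, -0.04, 0.036]
ft_force: [-0.9, -7.0, -4.2]
grip_width: 0.0214
```

Call:
apply_moves(plan=[0,0,0.0007,0,0.009,0,0,0,0.0013,0,0.0175,0,0,0,0.0013,0,0.0175,0])

```text
clock: 11.98
eef_pos: [0.488, -0.2207, 0.1354]
tool_rot: [0.739, 0.672, -0.033, 0.03]
ft_force: [-1.0, -6.6, -3.2]
grip_width: 0.0213
```

```bash
python3 - <<'E'
from h import *
sent([0.0002,0,0.0026,0,0.035,0])
E
python3 st.py 0,0,0.0013,0,0.0175,0;  python3 - <<'E'
from h import *
for t in (4,3,2,1,0): print(t,np.round(row(shT(.002,-.0003,t)),4).tolist())
E
```

```text
meas (array([0.4, 0.3, 0.1]), np.float64(5.18), np.float64(-0.06)) 
cmd (array([ 0. ,  2.1, -0.3]), np.float64(4.99), np.float64(-0.01)) 
F [-1.  -6.6 -3.2] Fbox y -6.6 M [-1.29  0.19  0.21] 0.021299019306814604 11.9833
4 [-0.0001, -0.0, 0.0013, -0.0001, 0.0174, -0.0002]
3 [-0.0002, -0.0, 0.0026, -0.0001, 0.0348, -0.0002]
2 [-0.0002, -0.0, 0.0039, -0.0001, 0.0523, -0.0002]
1 [-0.0002, -0.0, 0.0052, -0.0001, 0.0697, -0.0002]
0 [-0.0001, -0.0, 0.0065, -0.0001, 0.0872, -0.0002]
```

Past the bead corner without resistance. Continue down.

Call:
apply_moves(plan=[0,0,0.0007,0,0.0087,0,0,0,0.0013,0,0.0174,0,0,0,0.002,0,0.026,0,0,0,0.0026,0,0.0348,0,0,0,0.0026,0,0.0348,0])

```text
clock: 12.4
eef_pos: [0.4879, -0.2211, 0.1328]
tool_rot: [0.739, 0.673, -0.021, 0.019]
ft_force: [-1.0, -6.1, -3.6]
grip_width: 0.0209
```

```bash
python3 st.py 0,0,0.0026,0,0.0348,0;  python3 - <<'E'
from h import *
for t in (2,1,0): print(t,np.round(row(shT(.002,-.0003,t)),4).tolist())
E
```

```text
meas (array([0.4, 0.3, 0. ]), np.float64(3.19), np.float64(-0.06)) 
cmd (array([ 0. ,  2.2, -0.3]), np.float64(3.0), np.float64(-0.01)) 
F [-1.  -6.1 -3.6] Fbox y -6.1 M [-1.37  0.26  0.3 ] 0.02090560047645428 12.4
2 [-0.0002, -0.0, 0.0013, -0.0001, 0.0175, -0.0002]
1 [-0.0002, -0.0, 0.0026, -0.0001, 0.0349, -0.0002]
0 [-0.0003, -0.0, 0.0039, -0.0001, 0.0524, -0.0002]
```

Call:
apply_moves(plan=[0,0,0.0007,0,0.0087,0,0,0,0.0013,0,0.0175,0,0,0,0.002,0,0.026,0,0,0,0.0026,0,0.035,0,0,0,0.0026,0,0.035,0])

```text
clock: 12.82
eef_pos: [0.4879, -0.2213, 0.1302]
tool_rot: [0.74, 0.673, -0.008, 0.007]
ft_force: [-1.4, -6.6, -3.1]
grip_width: 0.0216
```

```bash
python3 st.py 0,0,0.0026,0,0.035,0;  python3 - <<'E'
from h import *
for t in (1,0): print(t,np.round(row(shT(.002,-.0005,t)),4).tolist())
E
```

```text
meas (array([0.4, 0.3, 0. ]), np.float64(1.2), np.float64(-0.06)) 
cmd (array([ 0. ,  2.2, -0.3]), np.float64(1.0), np.float64(-0.01)) 
F [-1.4 -6.6 -3.1] Fbox y -6.7 M [-1.45  0.32  0.3 ] 0.02162189377522407 12.8167
1 [-0.0002, -0.0, 0.0002, -0.0001, -0.0001, -0.0002]
0 [-0.0003, -0.0, 0.0015, -0.0001, 0.0174, -0.0002]
```

Call:
apply_moves(plan=[0,0,0.0007,0,0.0087,0,0,0,0.0014,0,0.0175,0,0,0,0.0014,0,0.0175,0])

```text
clock: 13.07
eef_pos: [0.4879, -0.2214, 0.1289]
tool_rot: [0.74, 0.673, -0.001, 0.001]
ft_force: [-1.7, -7.9, -3.2]
grip_width: 0.0214
```

```bash
python3 st.py 0,0,0.0014,0,0.0175,0
```

```text
meas (array([ 0.4,  0.3, -0. ]), np.float64(0.21), np.float64(-0.06)) 
cmd (array([ 0. ,  2.3, -0.4]), np.float64(-0.01), np.float64(-0.01)) 
F [-1.7 -7.9 -3.2] Fbox y -8.1 M [-1.42  0.34  0.33] 0.021358859725472107 13.0667
```

Call:
apply_moves(plan=[0,0,0.0005,0,0.004,0,0,0,0.0005,0,0.004,0,0,0,0.0005,0,0.004,0])

```text
clock: 13.32
eef_pos: [0.4879, -0.2214, 0.1286]
tool_rot: [0.74, 0.673, -0.0, 0.0]
ft_force: [-2.6, -8.3, -3.8]
grip_width: 0.0215
```

```bash
python3 st.py 0,0,0.0005,0,0.004,0
```

```text
meas (array([ 0.4,  0.3, -0. ]), np.float64(0.02), np.float64(-0.05)) 
cmd (array([ 0. ,  2.3, -0.6]), np.float64(-0.24), np.float64(-0.01)) 
F [-2.6 -8.3 -3.8] Fbox y -8.5 M [-1.49  0.42  0.27] 0.021505207904132507 13.3167
```

Call:
apply_moves(plan=[0,0,0.0005,0,0,0,0,0,0.0005,0,0,0,0,0,0.0005,0,0,0])

```text
clock: 13.57
eef_pos: [0.4879, -0.2214, 0.1286]
tool_rot: [0.74, 0.673, -0.0, 0.0]
ft_force: [-3.3, -7.7, 0.0]
grip_width: 0.0217
```

```bash
python3 st.py 0,0,0.0005,0,0,0
```

```text
meas (array([ 0.4,  0.3, -0.1]), np.float64(0.03), np.float64(-0.05)) 
cmd (array([ 0. ,  2.3, -1.1]), np.float64(-0.24), np.float64(-0.01)) 
F [-3.3 -7.7  0. ] Fbox y -8.0 M [-1.43  0.66  0.27] 0.02169166406206238 13.5667
```

Call:
apply_moves(plan=[0,0,0.0006,0,0,0,0,0,0.0006,0,0,0,0,0,0.0006,0,0,0])

```text
clock: 13.82
eef_pos: [0.4879, -0.2215, 0.1286]
tool_rot: [0.74, 0.673, 0.0, 0.001]
ft_force: [-3.7, -7.2, 3.6]
grip_width: 0.0213
```

```bash
python3 st.py 0,0,0.0006,0,0,0
python3 - <<'E'
from h import *
c=cam("wrist","pics/w10.png");d=cam("side","pics/side10.png");d2=cam("scene","pics/scene10.png")
a=cv2.resize(d["pixels"][140:290,270:410,::-1],None,fx=2.8,fy=2.8,interpolation=cv2.INTER_CUBIC)
b=cv2.resize(d2["pixels"][120:270,145:285,::-1],None,fx=2.8,fy=2.8,interpolation=cv2.INTER_CUBIC)
cv2.imwrite("pics/c10.png",np.hstack([a,b]))
E
```

```text
meas (array([ 0.4,  0.2, -0.1]), np.float64(0.05), np.float64(-0.05)) 
cmd (array([ 0. ,  2.3, -1.7]), np.float64(-0.24), np.float64(-0.01)) 
F [-3.7 -7.2  3.6] Fbox y -7.5 M [-1.3   0.92  0.28] 0.021283032203740882 13.8167
```

View pics/w10.png

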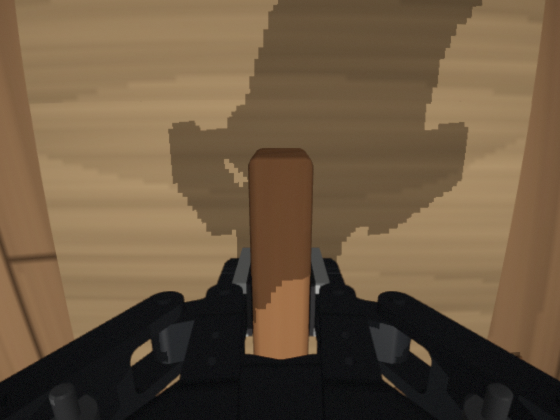

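View pics/c10.png

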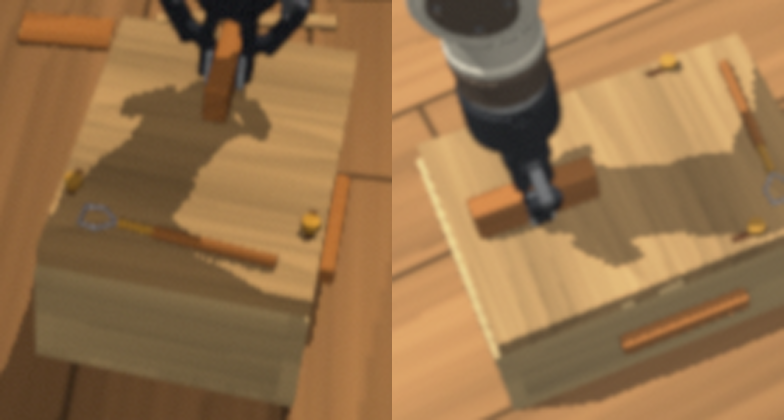

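Call:
apply_moves(plan=[-0.0005,0.0001,-0.0003,0,0,0,-0.001,0.0003,-0.0007,0,0,0,-0.0013,0.0004,-0.0009,0,0,0,-0.0013,0.0004,-0.0009,0,0,0])

```text
clock: 14.3
eef_pos: [0.4879, -0.2214, 0.1286]
tool_rot: [0.739, 0.673, 0.001, -0.001]
ft_force: [-4.2, -4.9, 1.8]
grip_width: 0.0209
```

```bash
python3 st.py -0.0013,0.0004,-0.0009,0,0,0
```

```text
meas (array([0.4, 0.3, 0.1]), np.float64(-0.13), np.float64(-0.02)) 
cmd (array([ 0.4,  1. , -0.8]), np.float64(-0.24), np.float64(-0.01)) 
F [-4.2 -4.9  1.8] Fbox y -5.3 M [-0.98  0.74  0.17] 0.02089080605810592 14.3
```

Call:
apply_moves(plan=[0,0,0,0,0,0,0,0,0,0,0,0,0,0,0,0,0,0,0,0,0,0,0,0,0,0,0,0,0,0,0,0,0,0,0,0], grip=0.055)

```text
clock: 14.8
eef_pos: [0.4884, -0.2206, 0.1278]
tool_rot: [0.739, 0.673, 0.002, -0.001]
ft_force: [0.3, -0.4, 0.2]
grip_width: 0.0553
```

```bash
python3 st.py; python3 - <<'E'
from h import *
cam("wrist","pics/w11.png")
E
```

```text
meas (array([ 0.8,  1.2, -0.5]), np.float64(-0.25), np.float64(-0.01)) 
cmd (array([ 0.4,  1. , -0.8]), np.float64(-0.24), np.float64(-0.01)) 
F [ 0.3 -0.4  0.2] Fbox y -0.3 M [ 0.02 -0.01  0.01] 0.05526704496805371 14.8
```

View pics/w11.png

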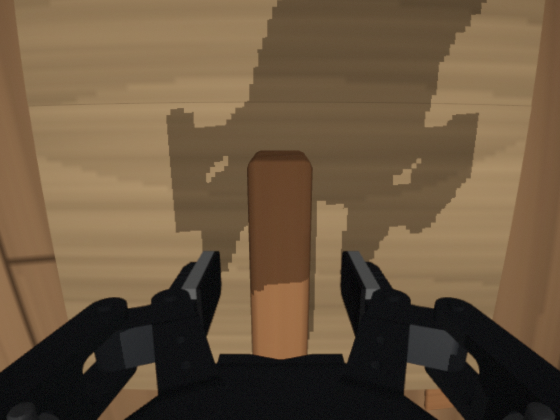

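Force is zero; fingers are clear and the joint is a hairline at row 104. Retreat straight up.

Call:
apply_moves(plan=[0,0,-0.008,0,0,0,0,0,-0.025,0,0,0,0,0,-0.05,0,0,0,0,0,-0.08,0,0,0,0,0,-0.11,0,0,0,0,0,-0.13,0,0,0,0,0,-0.14,0,0,0,0,0,-0.14,0,0,0,0,0,-0.14,0,0,0])

```text
clock: 15.6
eef_pos: [0.4882, -0.2214, 0.2676]
tool_rot: [0.739, 0.673, 0.002, -0.001]
ft_force: [-0.4, -0.3, -0.7]
grip_width: 0.0548
```

```bash
python3 st.py 0,0,-0.14,0,0,0; python3 - <<'E'
from h import *
c=cam("wrist","pics/w12.png");d=cam("side","pics/side12.png")
a=cv2.resize(d["pixels"][140:290,270:410,::-1],None,fx=2.8,fy=2.8,interpolation=cv2.INTER_CUBIC)
b=cv2.resize(c["pixels"][100:360,130:430,::-1],(485,420),interpolation=cv2.INTER_CUBIC)
cv2.imwrite("pics/c12.png",np.hstack([a,b])[:, :800])
E
```

```text
meas (array([  0.6,   0.4, 139.3]), np.float64(-0.24), np.float64(-0.02)) 
cmd (array([  0.5,   0.4, 139.2]), np.float64(-0.24), np.float64(-0.01)) 
F [-0.4 -0.3 -0.7] Fbox y -0.3 M [-0.01  0.03 -0.01] 0.05482566140478443 15.6
```

View pics/c12.png

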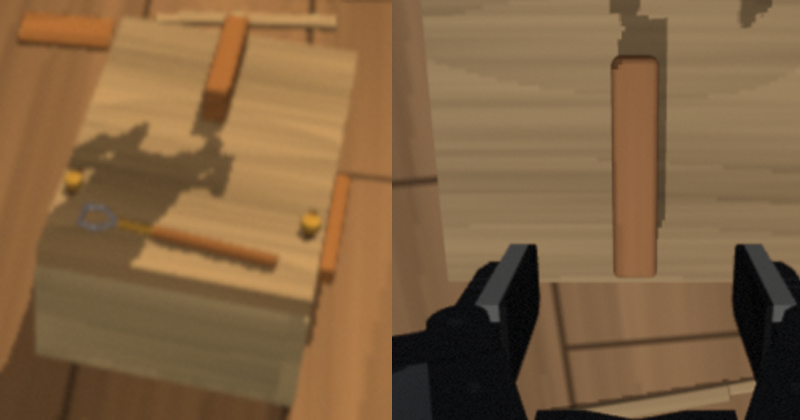

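View pics/side12.png

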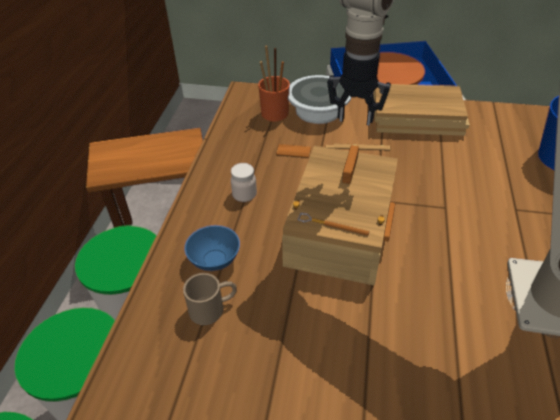

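```bash
python3 - <<'E'
from h import *
c=load("pics/w12.png"); d=load("pics/side12.png")
fx=np.array([fy[1],-fy[0],0])
g=cv2.cvtColor(np.ascontiguousarray(c["pixels"]),cv2.COLOR_RGB2GRAY).astype(int)
for col in (200,250,300,330): print(col,g[262:285,col])
# free-left corner: crop (448-392,282)->px
u,v=(448-392)*300/485+130,282*260/420+100
p=onz(c,u,v,.125)-E; print(u,v,(p@fx*1e3).round(1),(p@fy*1e3).round(1))
print(tri([(c,u,v),(d,355/2.8+270,52/2.8+140)]))
bot.job_done()
E
```

```text
200 [65 63 65 64 63 63 62 64 64 63 64 62 63 63 63 57 51 42 30 17 18  9  7]
250 [120 119 119 121 122 122 121 121 124 128 131 130 123 106 103 101 102 102
 102 103 102 102 102]
300 [119 119 122 124 124 123 121 119 122 126 130 130 125 114 110 110 110 111
 112 112 112 111 112]
330 [118 121 122 125 125 123 120 117 117 118 121 124 119 105 103 103 103 102
 102 104 102 104 103]
164.63917525773195 274.57142857142856 -110.0 -150.2
(array([ 0.37226037, -0.28593054,  0.12600556]), [0.0008, 0.0008])
the job is handed in; nothing more can be done
```

The damp box is closed: the loose board is seated flat against the clamped lid half, let go, and the job is handed in at about 15.7 s of the 61 s allowed.

**What I did:**
- I gripped the board by its batten and carried it over tilted 26.5°.
- I eased the tongue in until the shoulder met the lid half's edge, at about 5 N.
- Keeping 4–8 N of push against the joint, I turned the board down over the bead. It went past the bead without any jump in force.
- I pressed lightly to seat it, eased off, let go and moved straight up.

**Last checks:**
- **Seating:** before release the tilt was about 0° and the shoulder was within 0.5 mm of the edge in forward position and height.
- **Free edge:** after release its corner lies 150 mm from the joint, as it should, at about 126 mm high against 125 mm expected for flush.
- **Forces:** the most I read was about 9 N. The force was near zero after release, with the fingers clear.
- **Surroundings:** in the side picture the jar, bowl, mug, loop tool, knife and rib look undisturbed. The cups are now under the lid, so I could not check them, but nothing came near them.

**What disagreed:** my first corner picks from the scene camera were 3–5 mm off the other two cameras, so I worked from the wrist and side views, which agreed to about 1 mm on the board. On the box they agreed to about 1 mm in position, with heights up to about 6 mm off the text's on some corners, so I used the text's 125 mm and 105 mm.

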